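# Set the shop stop to the gauge mark with its thumbwheel

### The arm

A 6-joint arm with a two-finger parallel gripper is mounted at the origin on the work surface. World frame = base frame: x ahead of the robot, y to its left, z up, the work surface at z = 0. Lengths are in mm, angles in rad, forces in N, time in s.
With the tool pointing down it reaches from about 300 to 750 mm from the base axis. Payload 8.5 kg.
Tool frame: the origin (TCP) lies midway between the tips of the shut fingers; the grasp point (between the pads) lies 19 mm behind it (manip.grip_depth is the distance from the TCP to the grasp point, in mm); z points along the fingers, y is the line along which they close (so a half turn about z gives the same grasp; the last joint's range is limited). The gripper opens to 85 mm and grips with 20 to 120 N. Pads are 22 mm wide; open, the fingers measure 114 mm over their backs; the gripper's body (76 mm by 85 mm) begins 54 mm behind the grasp point. The pads swing forward as they close: fully open they stand 13 mm farther back than shut.
Start: joints at [-1.434, 0.381, 1.297, -0, 1.464, -0.215], TCP at [189.517, -516.298, 231.322] pointing down, gripper open.
Joint ranges: [-3.11, 3.11], [-0.89, 2.33], [0.22, 2.48], [-1.42, 4.56], [0.17, 2.85], [-2.88, 2.88]. Speed limits (rad/s): [2.39, 2.39, 3.14, 3.14, 3.14, 3.14].

### API

Orientations are given as a unit quaternion [w, x, y, z].
In Python, from rig import monitor, imaging, workorder, manip gives the robot as it stands.
- The arm moves only by the shell command python3 -m crank 'ROWS' [FORCE]. ROWS is text: rows parted by semicolons, each of 7 numbers parted by spaces: the shift along the tool's x, y, z in mm, then the turn, a rotation vector about the tool's x, y, z in rad, then the finger opening in mm, from 0 to 85.4. In form: x y z rx ry rz fingers; .... A call has 1 to 5 rows; each row shifts and turns the commanded pose from where the row before left it, along the tool's axes as they then stand; what a row does not reach is not made up. A row lasts 1/8 s, in which the tool goes at most 62.5 mm and 10.7 degrees, less where a joint would pass 70% of its speed; a pose out of reach is approached as far as the arm can. A call is refused whole if a number of a shift passes 62.5 or a number of a turn 0.188, either way. A call with a gripper value outside its range is refused whole. The fingers move at their own pace and stop on an object; FORCE is the grip in N (left out, the last holds). Time passes only in rows, so rows that do not move let the fingers close. It gives the time, the measured TCP pose, the force, the opening and the grip force at its end, in the units of the state.
- monitor.observe(): the state, without advancing time (a new reading comes with each control period).
- imaging.get_image(name): name is "scene" or "top" or "wrist"; returns a dict with "image" (480x640x3 uint8, blue, green, red), "range_z" (480x640 float32, mm along the optical axis (not along the pixel's ray), 0 where there is no reading), "camera_matrix" (3x3 intrinsics, pixels), "view" (4x4, takes a point from world to camera coordinates); the wrist camera has in their place "T_tool_cam" (4x4, takes a point from camera to tool coordinates, whose origin is the TCP and whose axes are the flange's). Camera axes: x right, y down, z forward; pixel columns grow to the right and rows downward; lengths in mm; the calibration is good to about 2 mm. A picture is of the moment at which its call begins: read the wrist's pose just before it.
- workorder.job_done(): hands the job in; it is judged then, once.
The state is a dict: "time_s": time; "q": joint angles; "joint_velocities": joint speeds; "joint_efforts": joint torques, N m; "eef_pos": TCP position; "ee_rot": TCP orientation; "contact_force": force on the tool from outside, world axes, zero at the start; "moment": the same for the moment, N m; "finger_gap": finger opening in mm; "grasp_force": force on a finger pad.
Only numpy, scipy, OpenCV 4.12 (cv2) and the standard library are available. Lean on these libraries where they do the work, as an engineer would, in place of code of your own. Each camera call takes 0.05 s, during which the arm holds its last target. There are 200 camera calls.

### The job

With a fingertip, roll the knurled brass wheel of the adjustable stop until the red jaw has closed in so far that its red pointer lines up with the yellow gauge mark, and only then push the black-tipped lock lever all the way over, away from the robot, and come clear. Move the jaw by the wheel alone, without pushing it directly. Grip and lift nothing, and leave the screwdriver, glue bottle and wood offcut where they are.

Things in the scene. Friction and masses are not known exactly. Their poses are not given: they have to be found in the camera images.
- stop: Adjustable stop screwed to the bench: base plate 100 x 380 x 12 mm (y -225 to +155). Origin on the bench, z up; y = measuring direction, towards the fixed wooden jaw (y +110 to +146 mm, 80 mm tall); x roughly away from the robot; yaw differs by up to 0.35 rad. A ruler block 40 mm tall stands at x +50 to +104, y -10 to +120 mm.
- wheel_centre (a point): Centre of the knurled brass wheel, 70 mm above the bench, at x 0, y -90 mm of the stop; it stays in place. Axle along the stop's x. Radius over the knurling 34 mm (24 ribs 2 mm high), width 24 mm. Its top stands free; blue cheeks beside it reach 8 mm above this point, the steel rack 18 mm.
- wheel (a joint): Turn of the wheel, 0 at the start. It grows as the wheel's top rolls along the stop's +y (towards the wooden jaw), which moves the red jaw and pointer to +y and closes the gap by 8 mm per rad (0.235 mm per mm of rim travel); back opens it. Range -1.5 to 5. About 2 N along the rim turns it; it stays where left.
- jaw: Red sliding jaw 80 x 36 x 66 mm with a steel face and a steel rack bar (10 mm square, top 88 mm above the bench) that runs back beside the wheel, 24 mm to the +x side of the wheel's middle. Slides along the stop's y, driven by the wheel. Its origin is that of stop at the start, and moves with the jaw.
- pointer (a point): Tip of the red pointer, a 6 mm wide finger that sticks out of the jaw over the white ruler; the tip point lies on its centre line, 49 mm above the bench. At the start it stands 12 to 26 mm short of the gauge mark.
- gauge_mark (a point): Tip of the yellow gauge rider's finger (6 mm wide, with a black line along it) on the ruler; it faces the pointer, with about 2 mm between the two tips when in line. Same axes as stop. The pointer is set right when it has the same y in this frame. The rider is fixed, at another place on the ruler every time.
- lock (a joint): Lock lever: turns about an axle along the stop's y. 0 = unlocked, the lever leans by 0.55 rad towards the stop's -x (the robot); 1.1 rad = fully over, leaning by 0.55 rad to the stop's +x (end stop). Starts at 0 to 0.15. It stays where left; about 1 N at the tip moves it. Its position does not affect how the wheel turns.
- lock_tip (a point): Centre of the black ball (26 mm in diameter) at the end of the lock lever, 70 mm from its axle. The axle is 34 mm above the bench at x = 0, y = -185 mm of the stop. The ball is 94 mm above the bench when the lever leans either way, 104 mm when upright.
- screwdriver: Loose orange screwdriver, 200 mm long, 26 mm thick, lying on the bench beyond the stop. Bystander. Origin at its middle, on the bench.
- glue: Loose white glue bottle, 54 mm in diameter, 150 mm tall, standing beyond the wooden jaw's end of the stop. Bystander. Origin under its centre.
- offcut: Loose light wood offcut, 50 x 120 x 32 mm, lying on the robot's side of the stop. Bystander. Origin under its centre.

How it is judged:
By the outcome, as a careful person would: the job done as asked, in the order asked, and still so for the second after the job is handed in, with the robot touching nothing.
It also fails if it takes over 67 s, if anything falls off the work surface, if the arm or the gripper's body presses on something with over 40 N, if the wrist force passes 120 N, or if a joint passes its speed limit or range.

## Working session

There is one attempt and no reset: what is moved stays moved. The work goes in short steps, Python scripts to look and compute and a shell command to move; the robot and the scene stay as the last step left them, time stands still between calls to the robot, and variables do not carry over. Pictures are saved under pics/ and viewed, at most 10 in all, crops included, and the job is handed in when it is done.

```bash
mkdir -p pics; ls; python3 - <<'E'
from rig import monitor, imaging
import cv2, numpy as np, pickle
s=monitor.observe(); print(s['time_s'],s['eef_pos'],s['ee_rot'],s['finger_gap'],s['contact_force'])
for n in ('top','scene'):
    d=imaging.get_image(n); pickle.dump(d,open(n+'.pkl','wb')); cv2.imwrite(f'pics/{n}0.png',d['image']); print(n,d['camera_matrix'].tolist(),np.round(d['view'],3).tolist())
E
```

```text
pics
0.0 [ 189.4911488  -516.02217244  230.70659775] [-7.25690893e-04  9.84568609e-01  1.74997505e-01  3.48047635e-05] 85.34215588980669 [-0.69211606  0.27075146 -0.06826282]
top [[600.8630730749961, 0.0, 315.64786633965184], [0.0, 600.8630730749961, 257.27034730433735], [0.0, 0.0, 1.0]] [[0.013, -1.0, -0.021, 146.642], [-0.999, -0.012, -0.039, 571.745], [0.039, 0.021, -0.999, 1154.632], [0.0, 0.0, 0.0, 1.0]]
scene [[482.5234934439303, 0.0, 314.9913974844892], [0.0, 482.5234934439303, 242.7433534441643], [0.0, 0.0, 1.0]] [[-0.271, 0.963, -0.006, 31.067], [0.796, 0.22, -0.564, -456.778], [-0.541, -0.157, -0.826, 1102.273], [0.0, 0.0, 0.0, 1.0]]
```

View pics/top0.png

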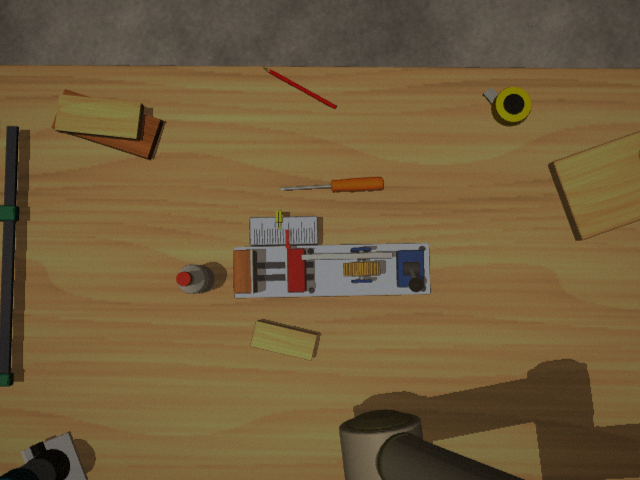

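View pics/scene0.png

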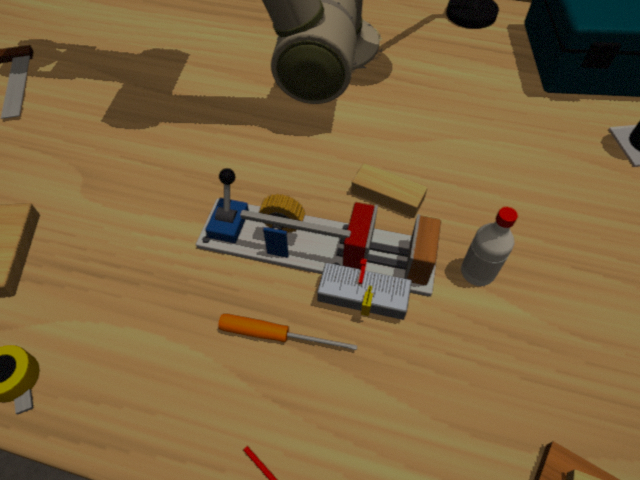

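The top view shows the stop spanning (234–430, 243–298) with the wooden jaw on the left. The pointer tip is near (288,231), the yellow rider at (279,219), the wheel at (363,269) and the black ball at (417,284). The scene view shows the same layout, with the lever leaning towards the robot.

```bash
cat > h.py <<'E'
import numpy as np, cv2
def cloud(d,V=None):
    K=d['camera_matrix'];z=d['range_z'].astype(float);v,u=np.mgrid[:480,:640]
    P=np.stack([(u-K[0,2])*z/K[0,0],(v-K[1,2])*z/K[1,1],z,np.ones_like(z)],-1)
    W=np.linalg.inv(d['view']) if V is None else V
    return (P@W.T)[...,:3]
def ray(d,u,v,h,W=None):
    K=d['camera_matrix'];W=np.linalg.inv(d['view']) if W is None else W
    r=W[:3,:3]@np.array([(u-K[0,2])/K[0,0],(v-K[1,2])/K[1,1],1]);c=W[:3,3]
    return c+r*(h-c[2])/r[2]
def masks(im):
    h=cv2.cvtColor(im,cv2.COLOR_BGR2HSV);H,S,V=[h[...,i].astype(int) for i in range(3)]
    return dict(red=((H<6)|(H>174))&(S>170)&(V>70), yel=(H>24)&(H<34)&(S>190)&(V>80), blk=V<35, brass=(H>14)&(H<25)&(S>150))
E
python3 - <<'E'
from h import *; import pickle
for n in ('top','scene'):
    d=pickle.load(open(n+'.pkl','rb')); C=cloud(d); im=d['image']
    m=masks(im); v,u=np.mgrid[:480,:640]
    hsv=cv2.cvtColor(im,cv2.COLOR_BGR2HSV)
    roi=(u>225)&(u<435)&(v>205)&(v<302) if n=='top' else (u>190)&(u<445)&(v>165)&(v<320)
    print(n,'bench z',np.median(C[...,2][(v>310)&(u>330)&(v<330)]))
    p=roi&(hsv[...,1]<60)&(C[...,2]>6)&(C[...,2]<18)&(hsv[...,2]>90)
    r=cv2.minAreaRect(C[p][:,:2].astype(np.float32)); print('plate',r,p.sum())
    for k,lo,hi in (('red',0,300),('yel',0,300),('blk',75,125),('brass',60,120)):
        q=roi&m[k]&(C[...,2]>lo)&(C[...,2]<hi); 
        if q.sum(): print(k,q.sum(),np.round(C[q].mean(0)),'px',u[q].min(),u[q].max(),v[q].min(),v[q].max())
    q=roi&m['blk']
    rr=roi&(C[...,2]>36)&(C[...,2]<44)&(hsv[...,1]<60); print('ruler',cv2.minAreaRect(C[rr][:,:2].astype(np.float32)))
d=pickle.load(open('top.pkl','rb'))
cv2.imwrite('pics/topc.png',cv2.resize(d['image'][205:305,228:438],None,fx=3.8,fy=3.8,interpolation=cv2.INTER_CUBIC))
E
```

```text
top bench z 0.564606715856371
plate ((545.6784057617188, 122.68681335449219), (99.36063385009766, 378.5972595214844), 1.8724569082260132) 4571
red 730 [548. 190.  81.] px 286 304 230 291
yel 57 [644. 224.  53.] px 275 281 211 227
blk 26 [520. -26. 106.] px 409 421 278 290
brass 464 [548.  81.  95.] px 233 379 251 278
ruler ((585.7373046875, 114.0397720336914), (334.4688415527344, 120.22972106933594), 87.67051696777344)
scene bench z 0.6413883273608008
plate ((546.9801635742188, 124.32984161376953), (100.50770568847656, 377.9407958984375), 1.939315915107727) 3970
red 942 [553. 192.  81.] px 345 373 203 283
yel 126 [645. 225.  53.] px 362 372 286 306
blk 243 [538.   3.  98.] px 220 409 169 259
brass 895 [552.  97.  92.] px 219 440 170 269
ruler ((581.343505859375, 114.93269348144531), (142.19692993164062, 329.0311584472656), 1.9285142421722412)
```

View pics/topc.png

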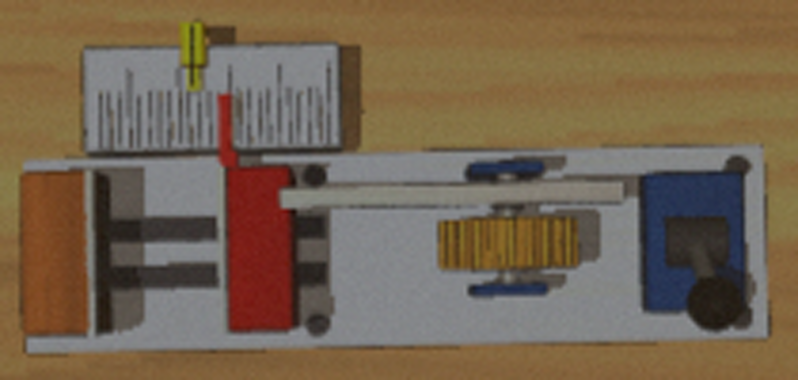

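The crop confirms yaw of about +0.033 rad and a pointer roughly 15 mm short of the mark, which is about 1.8 rad of wheel. I'll shut the fingers, align the tool with the stop and go above the wheel.

```bash
python3 -m crank '0 0 0 0 0 0.16 0; 0 0 0 0 0 0.159 0; 23.6 -34.8 4 0 0 0 0; 23.6 -34.8 4 0 0 0 0; 23.6 -34.8 4 0 0 0 0' 40
python3 -m crank '23.6 -34.8 4 0 0 0 0; 23.6 -34.8 4 0 0 0 0; 23.6 -34.8 4 0 0 0 0; 23.6 -34.8 4 0 0 0 0; 23.6 -34.8 4 0 0 0 0'
python3 -m crank '23.6 -34.8 4 0 0 0 0; 23.6 -34.8 4 0 0 0 0; 23.6 -34.8 4 0 0 0 0; 23.6 -34.8 4 0 0 0 0; 0 0 0 0 0 0 0'
```

```text
time_s: 0.72
eef_pos: [257.3, -408.3, 218.9]
ee_rot: [-0.0, 1.0, 0.016, -0.0]
contact_force: [0.1, -0.1, 0.8]
finger_gap: 0.1
grasp_force: 0.0
time_s: 1.35
eef_pos: [369.6, -230.5, 199.1]
ee_rot: [-0.0, 1.0, 0.016, -0.0]
contact_force: [0.6, -0.5, -1.1]
finger_gap: -0.1
grasp_force: 0.0
time_s: 1.98
eef_pos: [459.3, -87.7, 182.8]
ee_rot: [-0.0, 1.0, 0.018, -0.001]
contact_force: [-0.1, -0.6, -0.2]
finger_gap: 0.1
grasp_force: 0.0
```

```bash
python3 -m crank '23.5 -34.5 4 0 0 0 0; 23.5 -34.5 4 0 0 0 0; 23.5 -34.5 4 0 0 0 0; 23.5 -34.5 4 0 0 0 0; 0 0 0 0 0 0 0'
cat > look.py <<'E'
import sys; from h import *; from rig import monitor,imaging; from scipy.spatial.transform import Rotation as R
n=sys.argv[1]; s=monitor.observe(); print(s['time_s'],np.round(s['eef_pos'],1),np.round(s['contact_force'],1))
d=imaging.get_image('wrist'); q=s['ee_rot']; T=np.eye(4); T[:3,:3]=R.from_quat([q[1],q[2],q[3],q[0]]).as_matrix(); T[:3,3]=s['eef_pos']
np.savez(n,W=T@d['T_tool_cam'],**d); t=imaging.get_image('top')
cv2.imwrite(f'pics/{n}.png',np.hstack([cv2.resize(d['image'],(400,300)),cv2.resize(t['image'][190:310,200:440],(400,200)).__class__(cv2.copyMakeBorder(cv2.resize(t['image'][190:310,200:440],(400,200)),0,100,0,0,0).shape,np.uint8,cv2.copyMakeBorder(cv2.resize(t['image'][190:310,200:440],(400,200)),0,100,0,0,0).tobytes())]))
E
sed -i '/^cv2.imwrite/d; /^np.savez/a b=cv2.copyMakeBorder(cv2.resize(t["image"][190:310,200:440],(400,200)),0,100,0,0,0)\ncv2.imwrite(f"pics/{n}.png",np.hstack([cv2.resize(d["image"],(400,300)),b]))' look.py
python3 look.py a
```

```text
time_s: 2.6
eef_pos: [548.7, 52.3, 166.6]
ee_rot: [-0.0, 1.0, 0.017, -0.0]
contact_force: [0.1, -1.8, -0.0]
finger_gap: 0.1
grasp_force: 0.0
2.6 [548.7  52.3 166.6] [ 0.1 -1.8 -0. ]
```

View pics/a.png

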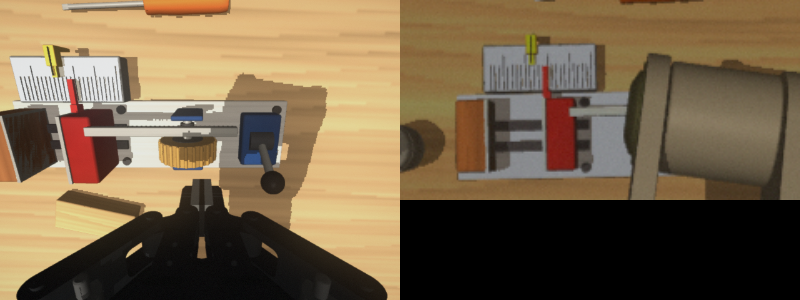

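The wrist view (left) shows the pointer near (72,95), the rider at (52,58) and the wheel at (188,150). The top view also shows the pointer and rider clear of the arm. I'll write the gap measurement.

```bash
cat > gap.py <<'E'
from h import *; from rig import monitor,imaging; from scipy.spatial.transform import Rotation as R
yaw=0.033; O=np.array([545.2,158.5])
def meas(d,W,name):
    im=d['image']; hsv=cv2.cvtColor(im,cv2.COLOR_BGR2HSV).astype(int); K=d['camera_matrix']
    v,u=np.mgrid[:480,:640]; r=np.stack([(u-K[0,2])/K[0,0],(v-K[1,2])/K[1,1],np.ones(u.shape)],-1)@W[:3,:3].T; c=W[:3,3]
    P=c+r*((49-c[2])/r[...,2])[...,None]; D=P[...,:2]-O; X=D@[np.cos(yaw),np.sin(yaw)]; Y=D@[-np.sin(yaw),np.cos(yaw)]
    H,S,V=hsv[...,0],hsv[...,1],hsv[...,2]; reg=(X>40)&(X<115)&(Y>-30)&(Y<130)
    red=reg&((H<8)|(H>172))&(S>130)&(V>50); yel=reg&(H>22)&(H<36)&(S>130)&(V>50)
    def centre(m,xs):
        out=[]
        for x in xs:
            q=m&(abs(X-x)<1.2)
            if q.sum()>1: out.append((x,(Y[q].max()+Y[q].min())/2,np.ptp(Y[q])))
        return np.array(out)
    xr=X[red].max(); xy=X[yel].min(); a=centre(red,np.arange(xr-14,xr-1,1.5)); b=centre(yel,np.arange(xy+1,xy+12,1.5))
    print(name,'tipx',round(xr,1),round(xy,1),'red y',np.median(a[:,1]).round(2),'w',np.median(a[:,2]).round(1),'yel y',np.median(b[:,1]).round(2),'w',np.median(b[:,2]).round(1),'GAP',round(np.median(b[:,1])-np.median(a[:,1]),2))
    if '-v' in __import__('sys').argv: print(a.round(1).tolist(),b.round(1).tolist())
s=monitor.observe(); print(s['time_s'],np.round(s['eef_pos'],1),np.round(s['contact_force'],1))
d=imaging.get_image('wrist'); q=s['ee_rot']; T=np.eye(4); T[:3,:3]=R.from_quat([q[1],q[2],q[3],q[0]]).as_matrix(); T[:3,3]=s['eef_pos']
meas(d,T@d['T_tool_cam'],'wrist')
d=imaging.get_image('top'); meas(d,np.linalg.inv(d['view']),'top')
E
python3 gap.py -v
python3 -m crank '0 0 25 0 0 0 0; 0 0 25 0 0 0 0; 0 0 5 0 0 0 0; 0 0 0 0 0 0 0'
```

```text
2.7 [547.9  50.6 167.1] [-0.2 -0.4 -0. ]
wrist tipx 80.4 83.1 red y 46.69 w 6.0 yel y 61.61 w 4.7 GAP 14.91
[[66.4, 46.6, 6.2], [67.9, 46.4, 6.0], [69.4, 46.8, 6.0], [70.9, 46.6, 6.0], [72.4, 46.8, 6.0], [73.9, 46.7, 6.2], [75.4, 46.7, 6.3], [76.9, 46.8, 6.1], [78.4, 46.6, 5.9]] [[84.1, 62.3, 5.3], [85.6, 62.1, 5.5], [87.1, 61.4, 4.5], [88.6, 61.6, 4.3], [90.1, 61.4, 4.7], [91.6, 61.4, 4.7], [93.1, 61.6, 4.4], [94.6, 64.3, 9.2]]
top tipx 75.7 79.8 red y 46.9 w 3.8 yel y 61.75 w 3.8 GAP 14.85
[[61.7, 47.0, 3.8], [63.2, 47.0, 3.8], [64.7, 47.0, 3.8], [66.2, 46.9, 3.8], [67.7, 46.9, 3.8], [69.2, 46.9, 3.8], [70.7, 46.8, 3.8], [72.2, 46.8, 3.8], [73.7, 46.8, 3.8]] [[80.8, 61.8, 3.8], [82.3, 61.8, 3.8], [83.8, 61.7, 3.8], [85.3, 61.7, 3.8], [86.8, 61.7, 3.8], [88.3, 61.7, 3.8], [91.3, 63.5, 3.8]]
time_s: 3.3
eef_pos: [548.4, 50.7, 112.9]
ee_rot: [0.0, 1.0, 0.016, 0.0]
contact_force: [0.1, -0.0, 0.1]
finger_gap: -0.0
grasp_force: 0.0
```

```bash
python3 -m crank '0 -4 5 0 0 0 0; 0 0 4 0 0 0 0; 0 0 0 0 0 0 0'; python3 -m crank '0 0 1.5 0 0 0 0; 0 0 0 0 0 0 0'
```

```text
time_s: 3.68
eef_pos: [548.1, 55.5, 103.2]
ee_rot: [-0.0, 1.0, 0.017, -0.0]
contact_force: [0.2, 0.7, -0.1]
finger_gap: 0.0
grasp_force: 0.0
time_s: 3.92
eef_pos: [548.4, 55.2, 102.7]
ee_rot: [0.0, 1.0, 0.016, 0.001]
contact_force: [-1.6, -0.6, 6.7]
finger_gap: 0.3
grasp_force: 3.2
```

```bash
python3 -m crank '0 -6 0 0 0 0 0; 0 -6 0 0 0 0 0; 0 -6 0 0 0 0 0; 0 -6 0 0 0 0 0; 0 0 0 0 0 0 0';  python3 gap.py
```

```text
time_s: 4.55
eef_pos: [547.7, 79.8, 103.1]
ee_rot: [-0.0, 1.0, 0.017, 0.001]
contact_force: [-2.7, 1.6, 9.5]
finger_gap: -0.2
grasp_force: 4.8
4.55 [547.7  79.8 103.1] [-2.7  1.6  9.5]
wrist tipx 80.3 82.9 red y 52.54 w 5.9 yel y 61.75 w 4.7 GAP 9.2
top tipx 75.9 79.8 red y 52.64 w 3.8 yel y 61.73 w 3.8 GAP 9.09
```

```bash
python3 -m crank '0 0 -12 0 0 0 0; 0 25 0 0 0 0 0; 0 0 9 0 0 0 0; 0 0 3.5 0 0 0 0; 0 0 0 0 0 0 0'; python3 -m crank '0 -6 0 0 0 0 0; 0 -6 0 0 0 0 0; 0 -6 0 0 0 0 0; 0 -6 0 0 0 0 0; 0 0 0 0 0 0 0';  python3 gap.py
```

```text
time_s: 5.28
eef_pos: [548.1, 54.2, 102.0]
ee_rot: [0.001, 1.0, 0.017, 0.0]
contact_force: [-2.7, -5.2, 9.1]
finger_gap: 0.1
grasp_force: 4.5
time_s: 5.9
eef_pos: [547.5, 79.7, 103.0]
ee_rot: [-0.0, 1.0, 0.017, 0.001]
contact_force: [-5.4, 2.7, 18.1]
finger_gap: 0.2
grasp_force: 8.5
5.9 [547.5  79.7 103. ] [-5.4  2.7 18.1]
wrist tipx 80.6 83.1 red y 58.59 w 6.0 yel y 61.77 w 4.7 GAP 3.18
top tipx 76.0 79.8 red y 59.18 w 5.7 yel y 61.73 w 3.8 GAP 2.55
```

```bash
python3 -m crank '0 0 -12 0 0 0 0; 0 18 0 0 0 0 0; 0 0 9 0 0 0 0; 0 0 2 0 0 0 0; 0 0 0 0 0 0 0'; python3 -m crank '0 -4 0 0 0 0 0; 0 -4 0 0 0 0 0; 0 0 0 0 0 0 0; 0 0 0 0 0 0 0';  python3 gap.py; python3 - <<'E'
from rig import imaging; print(imaging.get_image('wrist')['T_tool_cam'].round(3).tolist())
E
```

```text
time_s: 6.62
eef_pos: [548.4, 59.5, 103.0]
ee_rot: [0.001, 1.0, 0.016, 0.001]
contact_force: [-3.6, -3.5, 13.9]
finger_gap: 0.0
grasp_force: 6.8
time_s: 7.12
eef_pos: [548.2, 68.0, 103.5]
ee_rot: [0.0, 1.0, 0.016, 0.001]
contact_force: [-3.6, -1.2, 17.0]
finger_gap: 0.3
grasp_force: 8.6
7.125 [548.2  68.  103.5] [-3.6 -1.2 17. ]
wrist tipx 80.6 82.7 red y 60.54 w 6.2 yel y 61.87 w 5.0 GAP 1.33
top tipx 76.1 79.8 red y 61.95 w 3.8 yel y 61.73 w 3.8 GAP -0.22
[[0.001, -0.952, -0.307, 79.903], [1.0, 0.001, 0.002, 0.398], [-0.001, -0.307, 0.952, -141.331], [0.0, 0.0, 0.0, 1.0]]
```

```bash
python3 -m crank '0 0 -20 0 0 0 0; 0 0 -10 0 0 0 0; 15 -38 0 0 0 0 0; 15 -38 0 0 0 0 0; 15 -38 0 0 0 0 0'; python3 -m crank '15 -38 0 0 0 0 0; 0 0 0 0 0 0 0; 0 0 0 0 0 0 0'; python3 look.py b; python3 gap.py -v; python3 - <<'E'
import numpy as np,cv2
cv2.imwrite('pics/bb.png',np.load('b.npz')['image'])
E
```

```text
time_s: 7.9
eef_pos: [589.1, 184.8, 131.4]
ee_rot: [0.0, 1.0, 0.016, -0.001]
contact_force: [-0.0, -1.0, 0.1]
finger_gap: 0.4
grasp_force: 0.0
time_s: 8.28
eef_pos: [602.3, 221.8, 131.4]
ee_rot: [0.0, 1.0, 0.016, -0.001]
contact_force: [-0.4, -0.4, -0.1]
finger_gap: -0.2
grasp_force: 0.0
8.275 [602.3 221.8 131.4] [-0.4 -0.4 -0.1]
8.375 [602.5 221.3 132. ] [-0.2  0.3 -0. ]
wrist tipx 80.9 84.4 red y 61.82 w 5.5 yel y 62.81 w 4.7 GAP 0.99
[[66.9, 61.5, 4.9], [68.4, 61.5, 4.9], [69.9, 61.5, 4.8], [71.4, 61.5, 4.8], [72.9, 61.8, 5.5], [74.4, 61.8, 5.5], [75.9, 61.8, 5.5], [77.4, 61.8, 5.5], [78.9, 61.8, 5.5]] [[85.4, 62.8, 4.8], [86.9, 62.8, 4.7], [88.4, 62.8, 4.7], [89.9, 62.8, 4.7], [91.4, 62.5, 4.0], [92.9, 62.5, 4.0], [94.4, 62.8, 10.0], [95.9, 63.1, 10.7]]Traceback (most recent call last):
  File "gap.py", line 21, in <module>
    d=imaging.get_image('top'); meas(d,np.linalg.inv(d['view']),'top')
                                ~~~~^^^^^^^^^^^^^^^^^^^^^^^^^^^^^^^^^^
  File "gap.py", line 15, in meas
    xr=X[red].max(); xy=X[yel].min(); a=centre(red,np.arange(xr-14,xr-1,1.5)); b=centre(yel,np.arange(xy+1,xy+12,1.5))
    return umr_maximum(a, axis, None, out, keepdims, initial, where)
ValueError: zero-size array to reduction operation maximum which has no identity
```

View pics/bb.png

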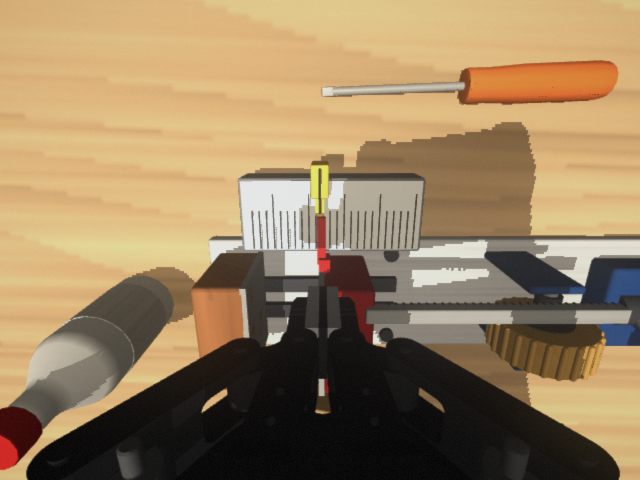

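The wrist close-up puts the pointer finger at about (321,235) and the rider finger at about (319,205), so the pointer is still slightly short (+y is to the left). I'll zoom in.

```bash
python3 - <<'E'
import numpy as np,cv2
im=np.load('b.npz')['image']; print(np.load('b.npz')['range_z'][[205,225],[320,321]])
for r in (206,210,212,218,224,230): print(r,[tuple(int(c) for c in p) for p in im[r,313:329]])
cv2.imwrite('pics/bc.png',cv2.resize(im[155:255,260:380],None,fx=6,fy=6,interpolation=cv2.INTER_NEAREST))
E
```

```text
[224.59296 232.61491]
206 [(167, 181, 187), (164, 187, 192), (122, 214, 217), (106, 227, 227), (101, 224, 224), (84, 184, 186), (60, 91, 95), (60, 86, 97), (69, 143, 166), (97, 218, 221), (106, 224, 225), (133, 193, 198), (153, 176, 185), (156, 174, 181), (163, 179, 185), (222, 224, 222)]
210 [(156, 172, 182), (153, 179, 186), (117, 211, 214), (103, 225, 225), (101, 224, 224), (84, 184, 186), (61, 92, 94), (57, 82, 94), (68, 142, 164), (98, 219, 222), (107, 225, 226), (134, 193, 197), (154, 177, 184), (155, 173, 180), (155, 173, 180), (155, 173, 180)]
212 [(158, 174, 183), (152, 177, 184), (116, 207, 210), (101, 220, 222), (98, 218, 221), (84, 180, 182), (61, 91, 94), (55, 78, 92), (67, 139, 163), (93, 211, 216), (102, 217, 220), (131, 188, 195), (154, 175, 184), (155, 172, 180), (153, 170, 179), (152, 167, 176)]
218 [(154, 172, 181), (149, 166, 174), (86, 96, 100), (84, 93, 105), (58, 64, 127), (52, 58, 131), (50, 56, 129), (52, 58, 131), (51, 56, 130), (49, 54, 128), (51, 56, 131), (52, 58, 129), (77, 88, 144), (144, 160, 175), (154, 170, 180), (150, 167, 175)]
224 [(156, 173, 180), (149, 164, 172), (84, 94, 100), (83, 90, 105), (59, 65, 143), (53, 58, 148), (54, 60, 150), (52, 57, 148), (54, 59, 150), (54, 58, 149), (53, 58, 148), (54, 60, 149), (80, 89, 158), (146, 161, 176), (155, 171, 179), (148, 165, 173)]
230 [(154, 171, 179), (150, 166, 175), (100, 111, 116), (87, 96, 110), (70, 77, 147), (56, 61, 150), (53, 57, 148), (53, 58, 149), (52, 55, 147), (54, 58, 149), (52, 57, 147), (53, 59, 149), (76, 85, 155), (145, 161, 175), (154, 169, 178), (147, 163, 171)]
```

View pics/bc.png

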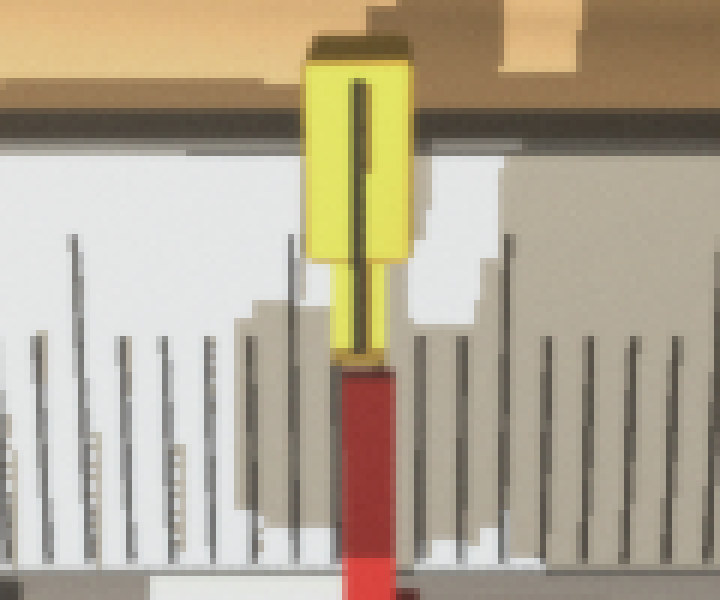

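The edges put the rider's centre at col 319.3 and the pointer's at col 320.9. That is about 1.05 mm short, so about 4.5 mm more rim travel.

```bash
python3 -m crank '-15 39 0 0 0 0 0; -15 39 0 0 0 0 0; -15 39 0 0 0 0 0; -14.5 38.5 0 0 0 0 0; 0 0 18 0 0 0 0'; python3 -m crank '0 0 9 0 0 0 0; 0 0 2.5 0 0 0 0; 0 0 0 0 0 0 0'
```

```text
time_s: 9.1
eef_pos: [548.3, 62.1, 115.5]
ee_rot: [0.0, 1.0, 0.014, 0.001]
contact_force: [0.8, 0.9, -0.6]
finger_gap: -0.1
grasp_force: 0.0
time_s: 9.48
eef_pos: [548.1, 64.8, 103.7]
ee_rot: [0.001, 1.0, 0.017, -0.0]
contact_force: [-4.4, -2.5, 7.5]
finger_gap: -0.0
grasp_force: 3.7
```

```bash
python3 -m crank '0 -2.3 0 0 0 0 0; 0 -2.2 0 0 0 0 0; 0 0 0 0 0 0 0; 0 0 0 0 0 0 0'; python3 -m crank '0 0 -18 0 0 0 0; 0 0 -10 0 0 0 0; 15 -38 0 0 0 0 0; 15 -38 0 0 0 0 0; 15 -38 0 0 0 0 0' | sed -n 2p; python3 -m crank '15 -38 0 0 0 0 0; 0 0 0 0 0 0 0; 0 0 0 0 0 0 0'; cat > edge.py <<'E'
import sys,cv2,numpy as np; from rig import imaging
A=[imaging.get_image('wrist')['image'].astype(float) for _ in range(2)]; im=sum(A)/2
cv2.imwrite('pics/%s.png'%sys.argv[1],cv2.resize(im[155:255,260:380].astype(np.uint8),None,fx=6,fy=6,interpolation=cv2.INTER_NEAREST))
yel=(im[...,1]-im[...,0]); red=(im[...,2]-im[...,1])
def cen(s,r):  # sub-pixel half-level edges of the band between cols 305..340
    p=s[r,305:340]; t=(np.percentile(p,90)+np.percentile(p,30))/2; i=np.where(p>t)[0]; a,b=i[0],i[-1]
    L=a-(p[a]-t)/(p[a]-p[a-1]); R=b+(p[b]-t)/(p[b]-p[b+1]); return 305+(L+R)/2,R-L
for r in range(200,240,2): print(r,'yel %.2f w%.1f max%d'%(*cen(yel,r),yel[r,305:340].max()),'red %.2f w%.1f max%d'%(*cen(red,r),red[r,305:340].max()))
E
python3 edge.py e
```

```text
time_s: 9.98
eef_pos: [547.9, 69.8, 103.7]
ee_rot: [0.0, 1.0, 0.017, -0.0]
contact_force: [-2.8, -0.9, 7.5]
finger_gap: 0.1
grasp_force: 3.7
eef_pos: [589.8, 186.2, 131.0]
time_s: 10.98
eef_pos: [602.9, 223.1, 130.6]
ee_rot: [0.0, 1.0, 0.017, -0.0]
contact_force: [-0.2, -0.2, 0.2]
finger_gap: 0.0
grasp_force: 0.0
200 yel 321.00 w9.6 max122 red 324.74 w8.9 max17
202 yel 320.98 w9.4 max124 red 324.55 w8.5 max18
204 yel 320.98 w9.4 max123 red 324.60 w8.9 max18
206 yel 320.97 w9.5 max122 red 324.52 w8.7 max18Traceback (most recent call last):
  File "edge.py", line 8, in <module>
    for r in range(200,240,2): print(r,'yel %.2f w%.1f max%d'%(*cen(yel,r),yel[r,305:340].max()),'red %.2f w%.1f max%d'%(*cen(red,r),red[r,305:340].max()))
                                                                                                                          ~~~^^^^^^^
  File "edge.py", line 7, in cen
    L=a-(p[a]-t)/(p[a]-p[a-1]); R=b+(p[b]-t)/(p[b]-p[b+1]); return 305+(L+R)/2,R-L
                                                   ~^^^^^
IndexError: index 35 is out of bounds for axis 0 with size 35
```

View pics/e.png

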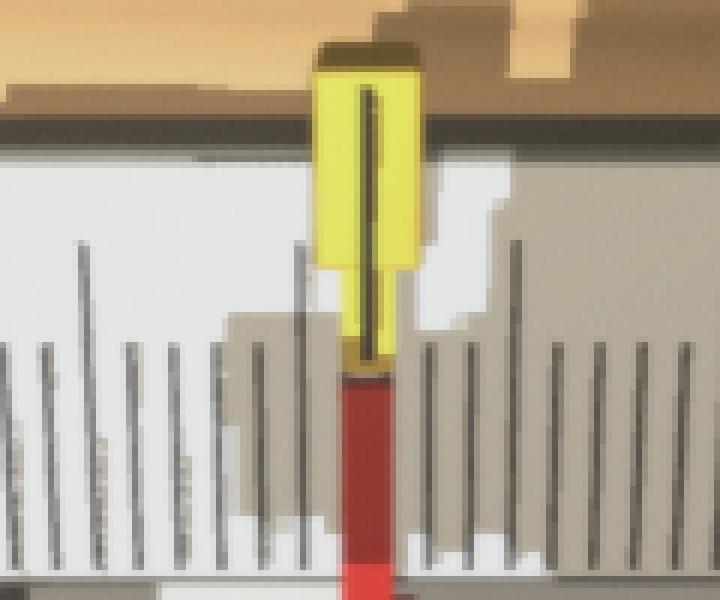

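The pointer and rider now line up at about col 367–368 in the crop. I'll confirm the number.

```bash
sed -i '/^for r/d' edge.py; cat >> edge.py <<'E'
print('yel',np.mean([cen(yel,r) for r in range(202,212,2)],0))
for r in (220,225,230,235):
  p=red[r,308:336]; t=p.max()/2; i=np.where(p>t)[0]; a,b=i[0],i[-1]; print('red',308+(a-(p[a]-t)/(p[a]-p[a-1])+b+(p[b]-t)/(p[b]-p[b+1]))/2)
from rig import monitor; print(monitor.observe()['eef_pos'])
E
python3 edge.py f
```

```text
yel [320.12774073   9.19464814]
red 320.0074797843666
red 320.0128358446942
red 320.03596157175
red 320.0190098355236
[603.14947937 222.4287635  131.01961272]
```

The alignment is within 0.1 mm. Next is the lever: go round to its robot side, descend and push it along +x.

```bash
python3 -m crank '0 0 -16 0 0 0 0; -20 35.3 0 0 0 0 0; -20 35.3 0 0 0 0 0; -20 35.3 0 0 0 0 0; -20 35.3 0 0 0 0 0' | sed -n 2p; python3 -m crank '-20 35.3 0 0 0 0 0; -20 35.3 0 0 0 0 0; -20 35.3 0 0 0 0 0; 0 0 0 0 0 0 0; 0 0 20 0 0 0 0'|sed -n 2p;  python3 -m crank '0 0 20 0 0 0 0; 0 0 20 0 0 0 0; 0 0 0 0 0 0 0'
```

```text
eef_pos: [527.5, 78.2, 148.2]
eef_pos: [472.6, -28.7, 128.5]
time_s: 12.8
eef_pos: [471.4, -27.7, 86.6]
ee_rot: [-0.0, 1.0, 0.017, -0.001]
contact_force: [0.1, -0.4, 0.7]
finger_gap: 0.3
grasp_force: 0.0
```

```bash
python3 -m crank '14 0 0 0 0 0 0; 14 0 0 0 0 0 0; 14 0 0 0 0 0 0; 14 0 0 0 0 0 0; 14 0 0 0 0 0 0';  python3 -m crank '10 0 0 0 0 0 0; 5 0 0 0 0 0 0; 0 0 0 0 0 0 0'; python3 -m crank '3 0 0 0 0 0 0; 0 0 0 0 0 0 0'
```

```text
time_s: 13.42
eef_pos: [543.0, -25.9, 88.1]
ee_rot: [0.0, 1.0, 0.017, 0.001]
contact_force: [-0.3, -0.4, 0.5]
finger_gap: -0.1
grasp_force: 0.5
time_s: 13.8
eef_pos: [556.7, -25.5, 87.0]
ee_rot: [0.0, 1.0, 0.016, 0.0]
contact_force: [0.1, -0.2, -0.8]
finger_gap: -0.2
grasp_force: 0.0
time_s: 14.05
eef_pos: [559.4, -25.4, 86.9]
ee_rot: [-0.0, 1.0, 0.016, 0.0]
contact_force: [-0.2, -0.3, 0.7]
finger_gap: 0.0
grasp_force: 0.1
```

```bash
for i in 1; do python3 -m crank '3 0 0 0 0 0 0; 0 0 0 0 0 0 0'; done; python3 -m crank '2 0 0 0 0 0 0; 0 0 0 0 0 0 0'; python3 -m crank '2 0 0 0 0 0 0; 0 0 0 0 0 0 0'
```

```text
time_s: 14.3
eef_pos: [562.5, -25.3, 86.8]
ee_rot: [-0.0, 1.0, 0.016, 0.0]
contact_force: [0.1, 0.6, -0.2]
finger_gap: 0.2
grasp_force: 0.1
time_s: 14.55
eef_pos: [564.4, -25.3, 86.8]
ee_rot: [-0.0, 1.0, 0.016, 0.0]
contact_force: [-0.3, -0.4, -0.9]
finger_gap: 0.3
grasp_force: 0.3
time_s: 14.8
eef_pos: [565.8, -25.1, 86.7]
ee_rot: [-0.0, 1.0, 0.016, -0.001]
contact_force: [-5.0, -0.0, 0.7]
finger_gap: 0.2
grasp_force: 2.2
```

```bash
python3 look.py g
```

```text
14.8 [565.8 -25.1  86.7] [-5.  -0.   0.7]
```

View pics/g.png

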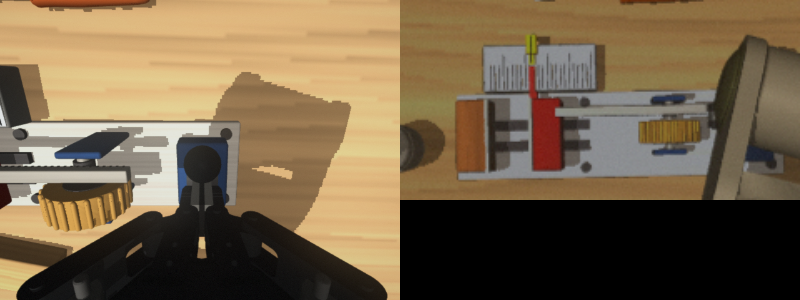

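The wrist view shows the ball at (203,165) ahead of the fingertip, and the force rose to 5 N where the end stop is expected. I'll press slightly more, back off, and check both settings.

```bash
python3 -m crank '2.5 0 0 0 0 0 0; 0 0 0 0 0 0 0'; python3 -m crank '-15 0 0 0 0 0 0; -25 0 0 0 0 0 0; -30 0 -10 0 0 0 0; 0 0 -40 0 0 0 0; -30 0 -30 0 0 0 0'; python3 -m crank '-50 10 -20 0 0 0 0; -50 10 -20 0 0 0 0; 0 40 0 0 0 0 0; 0 40 0 0 0 0 0; 0 0 0 0 0 0 0'; python3 - <<'E'
from h import *; from rig import imaging
s=imaging.get_image('scene'); C=cloud(s); v,u=np.mgrid[:480,:640]
q=masks(s['image'])['blk']&(C[...,2]>80)&(C[...,2]<125)&(abs(C[...,1]+25)<40)&(abs(C[...,0]-550)<80)
P=C[q]; D=P[:,:2]-[545.2,158.5]; print(q.sum(),'ball X',np.median(D@[np.cos(.033),np.sin(.033)]),'z',P[:,2].max())
t=imaging.get_image('top')
cv2.imwrite('pics/end.png',np.vstack([cv2.resize(t['image'][195:355,170:450],(700,400),interpolation=cv2.INTER_CUBIC)]))
E
python3 gap.py | tail -1
```

```text
time_s: 15.15
eef_pos: [566.2, -25.1, 86.6]
ee_rot: [-0.0, 1.0, 0.017, -0.003]
contact_force: [-14.5, -1.8, 6.8]
finger_gap: 0.0
grasp_force: 7.6
time_s: 15.78
eef_pos: [470.4, -28.8, 168.6]
ee_rot: [0.001, 1.0, 0.016, 0.002]
contact_force: [-0.4, -0.1, 0.8]
finger_gap: 0.1
grasp_force: 0.0
time_s: 16.4
eef_pos: [372.9, -133.9, 207.3]
ee_rot: [0.001, 1.0, 0.015, 0.001]
contact_force: [-0.1, 1.3, -0.9]
finger_gap: 0.0
grasp_force: 0.0
203 ball X 42.543604501394846 z 108.12988961990084
16.5 [ 372.4 -131.6  207. ] [-0.1 -0.4  0.2]Traceback (most recent call last):
  File "gap.py", line 20, in <module>
    meas(d,T@d['T_tool_cam'],'wrist')
    ~~~~^^^^^^^^^^^^^^^^^^^^^^^^^^^^^
  File "gap.py", line 15, in meas
    xr=X[red].max(); xy=X[yel].min(); a=centre(red,np.arange(xr-14,xr-1,1.5)); b=centre(yel,np.arange(xy+1,xy+12,1.5))
    return umr_maximum(a, axis, None, out, keepdims, initial, where)
ValueError: zero-size array to reduction operation maximum which has no identity
```

View pics/end.png

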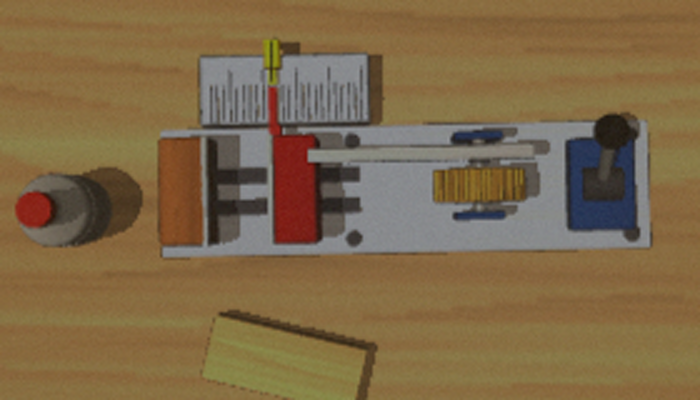

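The top view shows the lever fully over, with the ball at (612,131), the pointer at (273,110) in line with the rider at (272,62), and the bystanders where they were. I'm handing the job in.

```bash
python3 -c "
from rig import workorder; print(workorder.job_done())"
```

```text
the job is handed in; nothing more can be done
None
```

The job is handed in at about 16.5 s: the red pointer was rolled into line with the yellow mark by the wheel alone (within about 0.1 mm in the close-up taken before locking), the lock lever was then pushed to its end stop, and the arm is clear with the bystanders untouched.

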